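Shim the rocking modelling stand

ROBOT

A 7-joint arm with a two-finger parallel gripper is mounted at the origin on the work surface. World frame = base frame: x ahead of the robot, y to its left, z up, the work surface at z = 0. Lengths are in m, angles in rad, forces in N, time in s.
With the tool pointing down it reaches from about 0.425 to 0.925 m from the base axis. Payload 6.8 kg.
Tool frame: the origin (TCP) lies between the finger pads; the fingertips stand 17 mm ahead of it and the grasp point (between the pads) lies 2 mm behind it; z points along the fingers, y is the direction in which the jaws open and shut (so a half turn about z gives the same grasp; the last joint's range is limited). The gripper opens to 85 mm and grips with 20 to 120 N. Pads are 22 mm wide; open, the fingers measure 114 mm over their backs; the gripper's body (76 mm by 85 mm) begins 54 mm behind the grasp point. The pads swing forward as they close: fully open they stand 13 mm farther back than shut.
Start: joints at [-1.209, 0.477, 0.022, 1.555, -0.011, 1.109, -0.083], TCP at [0.306, 0.602, 0.248] pointing down, gripper open.
Joint ranges: [-2.96, 2.96], [-0.34, 2.1], [-1.41, 1.46], [0.24, 2.44], [-1.37, 4.51], [0.17, 1.92], [-2.96, 2.96]. Speed limits (rad/s): [2.39, 2.39, 3.14, 3.14, 3.14, 3.14, 3.14].

INTERFACE

Orientations are given as a unit quaternion [w, x, y, z].
In Python, from station import bot gives the robot as it stands. The module is installed in compiled form; this text tells all that it offers.
- The arm moves only by the tool carry_out, never from a script. Its argument "moves" is a list of rows, each a list of 3 entries, a list of its own where there are three numbers: the turn, a rotation vector about the tool's x, y, z in degrees, then the shift along the tool's x, y, z in cm, then the finger opening in cm, from 0 to 8.54. A call has 1 to 5 rows; each row is the pose to reach, as a shift and turn from the pose commanded when the call began, along the tool's axes at that moment; what a row does not reach only later rows make up. A row lasts 1/8 s, in which the tool goes at most 62.5 mm and 10.7 degrees, less where a joint would pass 70% of its speed; a pose out of reach is approached as far as the arm can. A call with a gripper value outside its range is refused whole. The fingers move at their own pace and stop on an object; "newtons" is the grip in N (left out, the last holds). Time passes only in rows, so rows that repeat a pose let the fingers close. It gives the time, the measured TCP pose, the force and the opening at its end, in the units of the state.
- bot.get_obs(): the state, without advancing time (a new reading comes with each control period).
- bot.read_camera(name): name is "scene" or "top" or "wrist"; returns the picture (400x640x3 uint8, red, green, blue); there is no depth.
- bot.camera_info(name): a dict with "vertical_fov" (degrees; the focal length in pixels is half the picture's height over the tangent of half this angle, whatever the lens; pixels are square), "cx", "cy" (the principal point, pixels), "k1" (the pictures are not rectified: a ray, as slopes to the right and down, at radius r is drawn at 1 + k1 r^2 times it, then the intrinsics apply), "position" and "attitude" of the camera in the world. Camera axes: x right, y up, looking along -z (the intrinsics and any distortion apply to the point x, -y, -z); pixel columns grow to the right and rows downward; lengths in m; the calibration is good to about 2 mm. A picture is of the moment at which its call begins: read the wrist's pose just before it. camera_info takes no time and is no camera call; for the wrist camera it gives the pose at the moment of the call.
- bot.hand_in(): hands the job in, once; it reports no verdict.
Trained networks look in the newest picture that a camera, given by its name, has taken for a name from the list of things; names that differ only in an ending like _2 or _b are one class to them, and where a whole thing is asked for, a point or a joint stands for the part that bears it (a point fixed in the world has none). Each returns a list of dicts, best first, with "score" (0 to 1); they miss things now and then, are a little off and sometimes report something else, mostly with a low value. They report only what shows in the picture. A call takes as long as a camera call. They do not tell look-alikes from the thing itself.
- bot.silhouettes(label, camera): "region" (400x640 bool, what is visible of it) and "location" ([column, row] in pixels, amid what is visible of it).
The state is a dict: "t": time; "q": joint angles; "joint_vel": joint speeds; "joint_torque": joint torques, N m; "eef_pos": TCP position; "tool_rot": TCP orientation; "contact_force": force on the tool from outside, world axes, zero at the start; "torque": the same for the moment, N m; "gripper_width": opening from 0.0 (shut) to 1.0 (fully open).
Only numpy, scipy, OpenCV 4.12 (cv2) and the standard library are available. Lean on these libraries where they do the work, as an engineer would, in place of code of your own. Each camera call takes 0.05 s, during which the arm holds its last target. There are 200 camera calls.

TASK

The modelling stand with the clay bust rocks because one of its four feet is too short. With the fingertips, push the wooden wedge along the table, thin end first, under the short foot until it is snug and the stand no longer rocks, but do not jack the stand up; then press down on the stand's disc, on the side over that foot, to prove that it stays level, and take the hand away. Nothing is picked up: keep the wedge flat on the table, do not shove the stand out of its place, and leave everything else where it is.

Things in the scene. Friction and masses are not known exactly. Their poses are not given: they have to be found in the camera images.
- stand: Loose modelling stand, about 2.6 kg: dark steel cross base, four arms 26 mm wide reaching 112 mm from the centre, tops 36 mm and undersides 24 mm above the table, a foot under each 100 mm out. On a column a wooden disc 184 mm across, top 104 mm up, with a clay bust 96 mm tall on the side away from the short foot. Origin: centre, at table level; x points along the arm with the short foot, z up.
- foot_bottom (a point): Lowest point of the short foot (rubber dome, 10 mm radius), 100 mm from the stand's centre along the stand's x; it hangs 5.5 to 8.5 mm above the table. The stand rests level on the other three feet; 2 to 4 N on the disc over the short foot tips it that way.
- disc_edge (a point): Point on the top face of the disc right over the short foot's arm, 72 mm from the centre along the stand's x axis (20 mm inside the disc's edge), 104 mm above the table; z up. The place for the press check.
- wedge: Plain wooden wedge lying flat outside the short foot, thin end roughly towards it: 100 mm long, 44 mm wide, 2 mm thick at the thin end rising evenly to 18 mm at the upright thick end, 40 g. Origin: centre of its underside; x along its length to the thin end, z up. It stays put when let go.
- wedge_heel (a point): Centre of the wedge's upright thick end face (44 mm wide, 18 mm high), 50 mm behind the wedge's origin, 9 mm above the table: the place to push. Axes as the wedge's. It slides with well under 1 N; once the foot meets the slope the resistance climbs within a few mm of travel to 5 N and more: snug. From about 12 N the whole stand slides.
- clay_block: Bystander: grey-brown clay block 50 x 35 x 30 mm beside the wedge's path. Origin: centre of underside.
- tape_roll: Bystander: red ring (roll of tape) 64 mm across, 24 mm high, lying on the other side of the wedge's path. Origin: centre of underside.
- water_jug: Bystander: white bottle 90 mm across, 200 mm tall. Origin: centre of underside.
- slip_bowl: Bystander: red bowl 150 mm across, 70 mm tall. Origin: centre of underside.
- cup: Bystander: terracotta-coloured cup 72 mm across, 80 mm tall. Origin: centre of underside.
- spatula: Bystander: modelling spatula 200 mm long lying on the table. Origin: its middle, underside.
- batten: Bystander: wooden batten 200 x 30 x 12 mm lying on the table. Origin: centre of underside.
Not all that is in view belongs to the job. Several things have the shape of the wedge; the one meant has the colours described above.

How it is judged:
By the outcome, as a careful person would: the job done as asked, in the order asked, and still so for the second after the job is handed in, with the robot touching nothing.
It also fails if it takes over 51 s, if anything falls off the work surface, if the arm or the gripper's body presses on something with over 40 N, if the wrist force passes 120 N, or if a joint passes its speed limit or range.

## Working session

There is one attempt and no reset: what is moved stays moved. The work goes in short steps, Python scripts to look and compute and a tool call to move; the robot and the scene stay as the last step left them, time stands still between calls to the robot, and variables do not carry over. Pictures are saved under pics/ and viewed, about 8 in all and at most 12, crops included, and the job is handed in when it is done.

Besides the shell and the picture viewer there is one more tool, called after "Call:" in YAML: its name, and indented under it one key for each argument. carry_out: Moves the arm, as the interface text tells. Its arguments: {"type":"object","properties":{"moves":{"type":"array"},"newtons":{"type":"number"}},"required":["moves"]}

```bash
mkdir -p pics; cat > h.py <<'E'
import numpy as np, cv2
from station import bot
from scipy.spatial.transform import Rotation as R
def K(i):
    f=200/np.tan(np.radians(i["vertical_fov"])/2); return np.array([[f,0,i["cx"]],[0,f,i["cy"]],[0,0,1.]]),np.array([i["k1"],0,0,0.])
def rot(a):
    a=np.array(a,float); return a if a.shape==(3,3) else R.from_quat(a,scalar_first=True).as_matrix()
def toplane(i,px,z):
    k,d=K(i); p=cv2.undistortPoints(np.array(px,float).reshape(-1,1,2),k,d).reshape(-1,2)
    r=np.c_[p[:,0],-p[:,1],-np.ones(len(p))]@rot(i["attitude"]).T; o=np.array(i["position"])
    return o+r*((z-o[2])/r[:,2])[:,None]
def proj(i,P):
    k,d=K(i); c=(np.array(P,float).reshape(-1,3)-np.array(i["position"]))@rot(i["attitude"])
    c=c*[1,-1,-1]; return cv2.projectPoints(c.reshape(-1,1,3),np.zeros(3),np.zeros(3),k,d)[0].reshape(-1,2)
def save(n,im): cv2.imwrite("pics/"+n,im[:,:,::-1])
E
python3 - <<'E'
from h import *
for c in("top","scene"):
    i=bot.camera_info(c);print(c,i)
    im=bot.read_camera(c);save(c+"0.png",im)
    for l in("stand","wedge","clay_block","tape_roll"):
        for s in bot.silhouettes(l,c)[:4]: print(l,round(s["score"],2),s["location"],s["region"].sum(), toplane(i,s["location"],0.01)[0].round(3))
print(bot.get_obs())
E
```

```text
top {'vertical_fov': 53.1870895042169, 'cx': 321.30939483257555, 'cy': 205.066711165544, 'k1': -0.024448597077034805, 'position': array([0.37777403, 0.00852308, 1.23790778]), 'attitude': array([-0.70405101, -0.02564502,  0.03143744,  0.70898956])}
stand 0.84 [301.3, 179.5] 3351 [0.557 0.06  0.01 ]
wedge 0.77 [342.9, 245.5] 426 [ 0.353 -0.067  0.01 ]
wedge 0.65 [409.0, 238.8] 488 [ 0.371 -0.271  0.01 ]
wedge 0.64 [359.3, 174.0] 464 [ 0.573 -0.121  0.01 ]
wedge 0.62 [404.5, 195.4] 445 [ 0.505 -0.26   0.01 ]
clay_block 0.49 [369.1, 205.5] 222 [ 0.475 -0.149  0.01 ]
clay_block 0.19 [221.7, 280.2] 667 [0.25  0.302 0.01 ]
clay_block 0.18 [338.0, 137.1] 220 [ 0.69  -0.056  0.01 ]
tape_roll 0.77 [332.8, 145.0] 184 [ 0.665 -0.039  0.01 ]
scene {'vertical_fov': 54.24876248336177, 'cx': 314.53822122369274, 'cy': 197.64981730499332, 'k1': -0.04768079907670517, 'position': array([ 1.40226848, -0.21515998,  0.7150785 ]), 'attitude': array([0.68682184, 0.37055011, 0.290413  , 0.55374061])}
stand 0.97 [338.6, 206.9] 3196 [0.443 0.085 0.01 ]
wedge 0.91 [222.6, 204.7] 379 [ 0.358 -0.27   0.01 ]
wedge 
[... 266 characters left out ...]
]
{'t': 0.5, 'q': array([-1.20912242,  0.47704961,  0.02241187,  1.55542927, -0.01150404,
        1.10927043, -0.08307418]), 'joint_vel': array([ 0.00067004, -0.00251239, -0.00049391, -0.00224113, -0.00056745,
        0.00021778, -0.00053533]), 'joint_torque': array([-2.06725061e-03, -5.95805991e+01,  1.60429370e+00, -2.81290573e+01,
        1.24551012e-02,  2.62501388e-03, -3.44797513e-05]), 'eef_pos': array([0.30556655, 0.60188493, 0.24826246]), 'tool_rot': array([-7.18400914e-06,  2.32736902e-01,  9.72539734e-01, -1.30026056e-05]), 'contact_force': array([-0.37212474,  0.23498398,  0.25878656]), 'torque': array([ 0.00354274, -0.03627862,  0.01802086]), 'gripper_width': 0.9987008882426496}
```

View pics/top0.png

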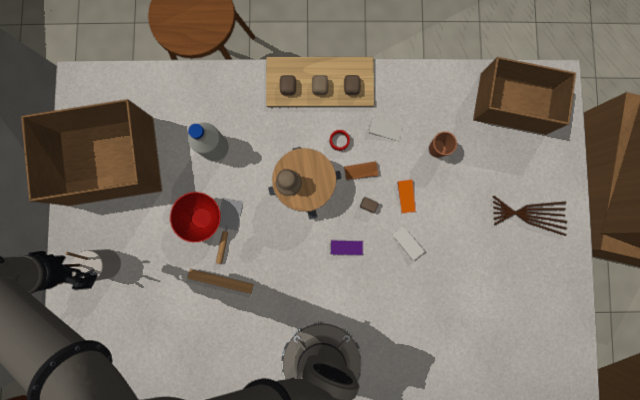

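View pics/scene0.png

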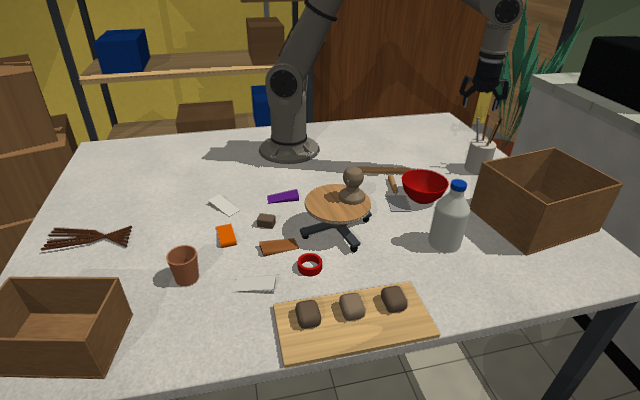

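Wedge-shaped candidates in the top view are purple (347,248), orange (407,196), white (409,244) and wood-brown (362,171). The brown one fits: it is plain wood and lies between the clay block and the tape, pointing at the stand. I'll enlarge it to confirm.

```bash
python3 - <<'E'
from h import *
t=cv2.imread("pics/top0.png");s=cv2.imread("pics/scene0.png")
a=cv2.resize(t[125:225,255:425],None,fx=4.7,fy=4.7*0.62,interpolation=cv2.INTER_CUBIC) if 0 else cv2.resize(t[135:225,260:420],(800,450),interpolation=cv2.INTER_CUBIC)
cv2.imwrite("pics/c1.png",a)
i=bot.camera_info("top")
bot.read_camera("top")
for g in bot.silhouettes("wedge","top"):
    m=g["region"].astype(np.uint8)
    c=max(cv2.findContours(m,0,2)[0],key=cv2.contourArea)
    b=cv2.boxPoints(cv2.minAreaRect(c)); P=toplane(i,b,0.008)[:,:2]
    print(g["location"],b.round(1).tolist(),P.round(3).tolist())
g=bot.silhouettes("stand","top")[0]; m=g["region"].astype(np.uint8)
im=t; hsv=cv2.cvtColor(im,cv2.COLOR_BGR2HSV)
w=((hsv[...,1]>90)&(m>0)).astype(np.uint8)
c=max(cv2.findContours(cv2.morphologyEx(w,2,np.ones((3,3))),0,2)[0],key=cv2.contourArea)
P=toplane(i,c.reshape(-1,2),.104)[:,:2]
h=cv2.convexHull(P.astype(np.float32)); print("disc",cv2.minEnclosingCircle(h), cv2.fitEllipse(P.astype(np.float32)))
E
```

```text
[386.0, 129.7] [[368.20001220703125, 132.60000610351562], [372.3999938964844, 118.19999694824219], [403.1000061035156, 127.0], [399.0, 141.39999389648438]] [[0.705, -0.151], [0.751, -0.165], [0.722, -0.261], [0.676, -0.247]]
[347.0, 246.1] [[330.5, 254.1999969482422], [331.0, 239.89999389648438], [362.5, 241.10000610351562], [362.0, 255.3000030517578]] [[0.326, -0.029], [0.37, -0.031], [0.366, -0.128], [0.322, -0.125]]
[362.9, 172.1] [[342.6000061035156, 165.39999389648438], [376.5, 159.8000030517578], [379.1000061035156, 175.5], [345.20001220703125, 181.10000610351562]] [[0.601, -0.069], [0.618, -0.175], [0.568, -0.182], [0.551, -0.077]]
[404.6, 194.6] [[396.29998779296875, 180.89999389648438], [411.70001220703125, 178.39999389648438], [417.20001220703125, 211.3000030517578], [401.79998779296875, 213.89999389648438]] [[0.551, -0.236], [0.559, -0.284], [0.456, -0.299], [0.448, -0.251]]
[407.0, 238.4] [[391.0, 235.6999969482422], [402.5, 225.60000610351562], [424.5, 250.6999969482422], [412.8999938964844, 260.79998779296875]] [[0.381, -0.216], [0.412, -0.252], [0.334, -0.318], [0.304, -0.282]]
disc ((0.5449364185333252, 0.048005010932683945), 0.09223070740699768) ((0.5444096326828003, 0.04845036566257477), (0.17856465280056, 0.17971424758434296), 170.74900817871094)
```

View pics/c1.png

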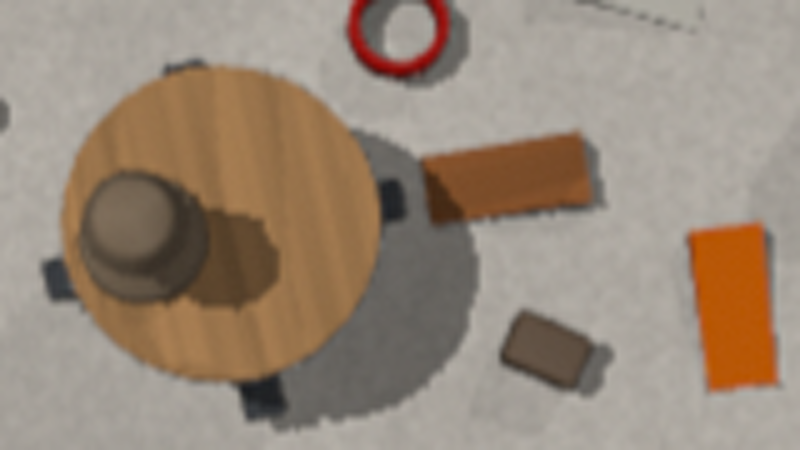

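The crop confirms the brown wooden wedge (thin end left at about (345,173), heel right at about (378,167)), pointing at the arm at about (339,175). The bust sits on the opposite side, so this is the short-foot arm. Next I'll fit the models and compute the approach.

```bash
cat >> h.py <<'E'
from scipy.optimize import minimize, least_squares
def wedge_pts(x,y,a):
    L=np.array([[sx*.05,sy*.022,z] for sx,z in((1,0),(1,.002),(-1,0),(-1,.018)) for sy in(-1,1)])
    c,s=np.cos(a),np.sin(a); return L@np.array([[c,s,0],[-s,c,0],[0,0,1]])+[x,y,0]
def wedge_mask(im,i,near,hue=(3,16),sat=110):
    hsv=cv2.cvtColor(im,cv2.COLOR_RGB2HSV)
    m=cv2.inRange(hsv,(hue[0],sat,25),(hue[1],255,190)); m=cv2.morphologyEx(m,cv2.MORPH_OPEN,np.ones((3,3)))
    n,l,st,c=cv2.connectedComponentsWithStats(m); p=proj(i,[near])[0]
    k=min([k for k in range(1,n) if st[k,4]>120],key=lambda k:np.hypot(*(c[k]-p)))
    return (l==k).astype(np.uint8)
def fit_wedge(views,x0):
    def cost(p):
        e=0
        for i,m in views:
            S=4;r=np.zeros((400*S,640*S),np.uint8)
            h=cv2.convexHull(((proj(i,wedge_pts(*p))+.5)*S).astype(np.int32)); cv2.fillConvexPoly(r,h,255)
            f=cv2.resize(r,(640,400),interpolation=cv2.INTER_AREA)/255.
            e+=np.abs(f-m).sum()/m.sum()
        return e
    s=np.array(x0)+np.array([[0,0,0],[.008,0,0],[0,.008,0],[0,0,.1]])
    r=minimize(cost,x0,method="Nelder-Mead",options=dict(initial_simplex=s,xatol=1e-5,fatol=1e-5)); return r.x,r.fun
def go(pos,xang=None):
    o=bot.get_obs(); T=rot(o["tool_rot"]); sh=T.T@(np.array(pos)-o["eef_pos"])*100
    tr=np.zeros(3)
    if xang is not None:
        x=np.array([np.cos(xang),np.sin(xang),0]);z=np.array([0,0,-1.]);G=np.c_[x,np.cross(z,x),z]
        tr=np.degrees(R.from_matrix(T.T@G).as_rotvec())
    print("t",round(o["t"],2),"pos",o["eef_pos"].round(4),"F",o["contact_force"].round(2),"turn",tr.round(2),"shift_cm",sh.round(2))
E
python3 - <<'E'
from h import *
V=[]
for c in("top","scene"):
    i=bot.camera_info(c);im=cv2.imread(f"pics/{c}0.png")[:,:,::-1].copy()
    m=wedge_mask(im,i,[.585,-.125,.008]);print(c,m.sum(),toplane(i,[np.argwhere(m).mean(0)[::-1]],.006))
    V.append((i,m)); print(fit_wedge([(i,m)],[.585,-.125,1.73]))
p,f=fit_wedge(V,[.585,-.125,1.73]);print("both",p,f)
# arm tips in top (crop px /5)
i=V[0][0]
tips=np.array([[400,200],[262,408],[52,280],[185,64]])/5+[260,135]-.0
P=toplane(i,tips,.036)[:,:2];c=P.mean(0);print(P.round(4),c,np.hypot(*(P-c).T),np.degrees(np.arctan2(*(P-c).T[::-1])))
c1=(P[0]+P[2])/2;print(c1,(P[1]+P[3])/2)
go([.597,-.215,.33],p[2]); go([.306,.602,.33])
E
```

```text
top 432 [[ 0.58504526 -0.12688183  0.006     ]]
(array([ 0.58476638, -0.12564158,  1.70912135]), np.float64(0.11478758169934641))
scene 449 [[ 0.58430642 -0.12909483  0.006     ]]
(array([ 0.58244973, -0.12412707,  1.69970902]), np.float64(0.08904318965893708))
both [ 0.5839489  -0.12535098  1.7074835 ] 0.23001566460123601
[[ 0.5663 -0.0592]
 [ 0.4403  0.0254]
 [ 0.5187  0.152 ]
 [ 0.651   0.0713]] [0.54408284 0.04738462] [0.10882554 0.1060428  0.10766266 0.1095285 ] [ -78.22767245 -168.03142081  103.6219112    12.60002298]
[0.54250629 0.04643347] [0.54565939 0.04833576]
t 0.65 pos [0.3056 0.6019 0.2484] F [-0.12  0.32 -0.01] turn [ 0.   -0.   55.25] shift_cm [-62.97 -59.64  -8.17]
t 0.65 pos [0.3056 0.6019 0.2484] F [-0.12  0.32 -0.01] turn [0. 0. 0.] shift_cm [-0.03  0.03 -8.16]
```

Stand centre is about (0.5445, 0.0477), x axis about −77.5°, foot about (0.566, −0.050). The wedge is at (0.584, −0.125), yaw 97.8°. It needs about 58 mm of push and a turn of about 5°. Moving over now.

Call:
carry_out:
  moves:
    - [[0,0,11],[-5,-5,-5],1.5]
    - [[0,0,22],[-11,-10,-8],1.5]
    - [[0,0,33],[-16,-15,-8],1.5]
    - [[0,0,44],[-21,-20,-8],1.5]
    - [[0,0,55],[-26,-25,-8],1.5]
  newtons: 40

```text
t: 1.27
eef_pos: [0.404, 0.3223, 0.327]
tool_rot: [-0.0, 0.649, 0.76, 0.001]
contact_force: [0.6, -0.0, 0.0]
gripper_width: 0.174
```

```bash
python3 -c "
from h import *
go([.597,-.215,.33],np.radians(97.8))"
```

```text
t 1.27 pos [0.404  0.3223 0.327 ] F [ 0.59 -0.04  0.05] turn [ 0.06 -0.06  1.21] shift_cm [-56.09  10.65  -0.36]
```

Call:
carry_out:
  moves:
    - [[0,0,1],[-6,1,-0.3],1.5]
    - [[0,0,1],[-12,2,-0.3],1.5]
    - [[0,0,1],[-18,3.2,-0.3],1.5]
    - [[0,0,1],[-24,4.4,-0.3],1.5]
    - [[0,0,1],[-30,5.6,-0.3],1.5]

```text
t: 1.9
eef_pos: [0.5079, 0.0354, 0.3297]
tool_rot: [0.0, 0.654, 0.757, 0.001]
contact_force: [1.0, 0.0, 0.6]
gripper_width: 0.173
```

Call:
carry_out:
  moves:
    - [[0,0,0],[-6,1,0],1.5]
    - [[0,0,0],[-12,2,0],1.5]
    - [[0,0,0],[-18,3.5,2],1.5]
    - [[0,0,0],[-24,4.5,5],1.5]
    - [[0,0,0],[-26,5,8],1.5]

```text
t: 2.52
eef_pos: [0.5952, -0.2167, 0.2491]
tool_rot: [0.001, 0.655, 0.756, -0.0]
contact_force: [-0.1, 1.9, 1.0]
gripper_width: 0.172
```

```bash
python3 -c "
from h import *
go([.597,-.215,.15],np.radians(97.8))
i=bot.camera_info('wrist');im=bot.read_camera('wrist');save('w0.png',im);print(i)
import pickle;pickle.dump(i,open('w0.pkl','wb'))"
```

```text
t 2.52 pos [ 0.5952 -0.2167  0.2491] F [-0.09  1.85  1.02] turn [0.08 0.13 0.37] shift_cm [0.16 0.19 9.91]
{'vertical_fov': 69.57297931243704, 'cx': 318.3665720748463, 'cy': 198.75734156682591, 'k1': 0.018238141558682218, 'position': array([ 0.58471681, -0.13963666,  0.37298442]), 'attitude': array([ 0.98548454, -0.15420934, -0.01171749,  0.07001717])}
```

View pics/w0.png

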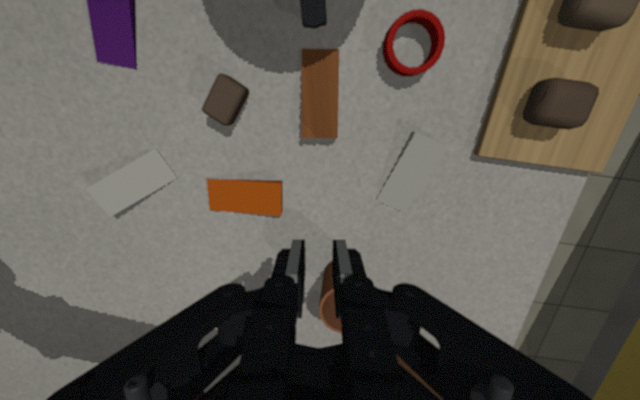

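The wrist view shows the wedge at (320,93), heel edge at row 138, arm end at (313,25), with the clay block (226,99) and tape (414,43) clear on either side. I'll fit from this view.

```bash
python3 - <<'E'
from h import *
import pickle
i=pickle.load(open("w0.pkl","rb"));im=cv2.imread("pics/w0.png")[:,:,::-1].copy()
m=wedge_mask(im,i,[.584,-.125,.008]);print(m.sum());p,f=fit_wedge([(i,m)],[.584,-.125,1.707]);print(p,np.degrees(p[2]),f)
b=[[p[0]-.05*np.cos(p[2]),p[1]-.05*np.sin(p[2]),0]];print("heel",b)
g=cv2.cvtColor(im,cv2.COLOR_RGB2GRAY)[10:40,295:335];print(g[::2,::2])
# predicted arm tip outline
c=np.array([.5445,.0477]);a=np.radians(-77.5)
u=np.array([np.cos(a),np.sin(a)]);v=np.array([-u[1],u[0]])
print(proj(i,[[*(c+.112*u+s*.013*v),z] for z in(.036,.024) for s in(-1,1)]).round(1))
E
```

```text
3131
[ 0.58436135 -0.12744929  1.71741626] 98.4007034776613 0.07151508319712427
heel [[np.float64(0.591666107225414), np.float64(-0.17691281652497817), 0]]
[[70 71 69 43 28 26 29 29 31 27 30 30 33 36 31 38 74 81 83 87]
 [72 71 71 46 30 31 33 31 31 31 35 33 31 34 31 40 77 80 85 84]
 [73 70 72 52 30 31 27 30 36 31 33 27 29 27 30 35 75 80 84 83]
 [78 76 71 53 34 32 27 35 29 30 30 33 36 31 33 32 78 82 84 81]
 [81 78 72 57 32 33 36 31 31 32 34 31 36 29 26 28 69 82 84 82]
 [82 79 77 67 31 30 31 32 32 27 27 31 28 30 33 29 74 80 80 81]
 [78 78 81 70 27 29 27 34 31 30 25 32 21 22 23 27 70 84 79 78]
 [80 80 82 72 34 24 21 29 28 30 32 22 16 18 28 44 82 83 83 83]
 [78 84 82 81 52 28 24 26 17 18 23 25 45 64 71 78 84 81 80 81]
 [79 83 81 81 80 72 69 70 61 54 59 66 79 81 81 80 83 82 83 80]
 [82 78 79 79 82 83 82 81 81 81 82 77 78 78 81 81 83 83 79 84]
 [79 76 78 78 81 78 80 78 80 81 79 76 78 81 79 82 81 83 85 83]
 [80 80 79 80 84 80 81 80 78 80 82 81 82 82 80 81 84 81 83 81]
 [77 79 80 78 80 80 80 83 78 82 81 80 84 82 83 81 85 81 81 82]
 [79 82 83 83 80 83 80 84 79 81 81 83 79 83 84 81 83 84 81 81]]
[[300.6  25.3]
 [325.9  23.1]
 [301.2  28.3]
 [325.6  26.2]]
```

The predicted arm end agrees with the picture to about 1 px, and the wedge fit agrees with the earlier one. Descending behind the heel.

Call:
carry_out:
  moves:
    - [[0,0,0.3],[0.5,0.2,6],1.5]
    - [[0,0,0.3],[0.5,0.2,12],1.5]
    - [[0,0,0.3],[0.5,0.2,18],1.5]
    - [[0,0,0.3],[0.5,0.2,22.7],1.5]
    - [[0,0,0.3],[0.5,0.2,22.7],1.5]

```text
t: 3.2
eef_pos: [0.596, -0.207, 0.0207]
tool_rot: [-0.001, 0.655, 0.755, -0.0]
contact_force: [0.3, -0.5, -0.3]
gripper_width: 0.176
```

```bash
python3 -c "
from h import *
go([.5946,-.1975,.022],np.radians(98.2));go([.5946-.0097,-.1975+.0577,.022],np.radians(102.5))
i=bot.camera_info('wrist');im=bot.read_camera('wrist');save('w1.png',im)
m=wedge_mask(im,i,[.584,-.125,.008]);p,f=fit_wedge([(i,m)],[.584,-.126,1.71]);print(p,np.degrees(p[2]),f)
"
```

```text
t 3.2 pos [ 0.596  -0.207   0.0207] F [ 0.26 -0.51 -0.34] turn [-0.08 -0.04 -0.11] shift_cm [ 0.96 -0.   -0.13]
t 3.2 pos [ 0.596  -0.207   0.0207] F [ 0.26 -0.51 -0.34] turn [-0.08 -0.05 -4.41] shift_cm [ 6.81 -0.15 -0.13]
[ 0.58430988 -0.12505448  1.70628127] 97.76271533364087 0.03228800264222607
```

View pics/w1.png

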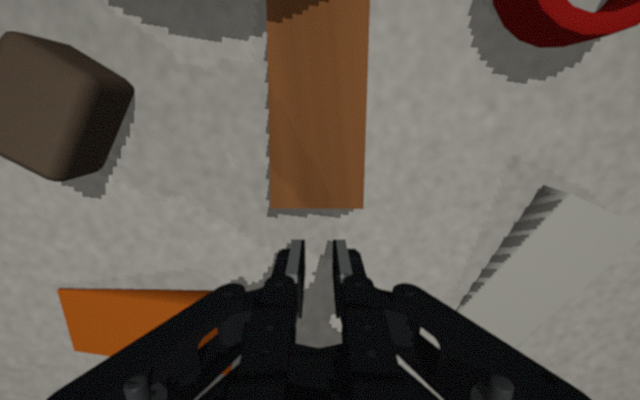

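The fingers straddle the heel centrally (heel 268–363 at row 209, finger mid about 319). Pushing starts, with a gradual turn.

Call:
carry_out:
  moves:
    - [[0,0,0],[0.8,0,-0.1],1.5]
    - [[0,0,0],[1.6,0,-0.1],1.5]
    - [[0,0,-1],[2.3,0,-0.1],1.5]
    - [[0,0,-2],[3.0,0,-0.1],1.5]
    - [[0,0,-3],[3.7,0,-0.1],1.5]

```text
t: 3.88
eef_pos: [0.5908, -0.1704, 0.0235]
tool_rot: [0.0, 0.635, 0.772, 0.0]
contact_force: [0.3, -0.1, 1.1]
gripper_width: 0.178
```

```bash
python3 -c "
from h import *
go([.5946-.0097,-.1975+.0577,.022],np.radians(102.5))
V=[]
for c in ('top','scene','wrist'):
    i=bot.camera_info(c);im=bot.read_camera(c)
    save(c+'2.png',im)
    try:
        m=wedge_mask(im,i,[.577,-.1,.008])
        if c!='wrist': V.append((i,m))
        p,f=fit_wedge([(i,m)],[.578,-.1,1.75]);print(c,m.sum(),p,np.degrees(p[2]),f)
    except Exception as e: print(c,e)
"
```

```text
t 3.88 pos [ 0.5908 -0.1704  0.0235] F [ 0.31 -0.07  1.14] turn [ 0.02  0.01 -1.36] shift_cm [3.12 0.01 0.15]
top 2441 [0.50560805 0.04085055 1.96463573] 112.56533559426995 0.8012595288012787
scene 402 [ 0.5760796  -0.10821654  1.76523524] 101.14052900193393 0.19303482587064674
wrist 19759 [ 0.57904635 -0.11021953  1.76344558] 101.03798928855093 0.047183264216157636
```

The wedge is at (0.579, −0.110), yaw 101°, with the foot within 1 mm of its centreline. I expect contact after about 33–52 mm more; pushing 30 mm, then in fine steps.

Call:
carry_out:
  moves:
    - [[0,0,-0.5],[0.6,0,0.1],1.5]
    - [[0,0,-1],[1.2,0,0.1],1.5]
    - [[0,0,-1.4],[1.8,0,0.1],1.5]
    - [[0,0,-1.4],[2.4,0,0.1],1.5]
    - [[0,0,-1.4],[2.9,0,0.1],1.5]

```text
t: 4.65
eef_pos: [0.5851, -0.1417, 0.0222]
tool_rot: [-0.0, 0.626, 0.78, 0.0]
contact_force: [-0.6, 0.1, -0.4]
gripper_width: 0.175
```

Call:
carry_out:
  moves:
    - [[0,0,0],[0.15,0,0],1.5]
    - [[0,0,0],[0.3,0,0],1.5]
    - [[0,0,0],[0.4,0,0],1.5]
    - [[0,0,0],[0.4,0,0],1.5]

```text
t: 5.15
eef_pos: [0.5845, -0.1392, 0.0224]
tool_rot: [0.0, 0.626, 0.78, -0.0]
contact_force: [0.2, -1.9, -0.4]
gripper_width: 0.175
```

```bash
python3 -c "
from h import *
go([.5834,-.128,.022],np.radians(102.5))
for c in ('scene','wrist'):
    i=bot.camera_info(c);im=bot.read_camera(c);save(c+'3.png',im)
i=bot.camera_info('wrist')
m=wedge_mask(im,i,[.573,-.08,.008]);p,f=fit_wedge([(i,m)],[.573,-.08,1.78]);print(c,m.sum(),p,np.degrees(p[2]),f)
a=cv2.imread('pics/scene3.png')[160:280,240:390];b=cv2.imread('pics/scene0.png')[160:280,240:390]
cv2.imwrite('pics/c3.png',np.vstack([cv2.resize(x,(375,300),interpolation=2) for x in(b,a)]))
"
```

```text
t 5.15 pos [ 0.5845 -0.1392  0.0224] F [ 0.21 -1.9  -0.38] turn [ 0.02  0.05 -0.07] shift_cm [1.11 0.13 0.04]
wrist 14809 [ 0.57180586 -0.0822103   1.77679212] 101.80268977235994 0.4098464235447707
```

View pics/wrist3.png

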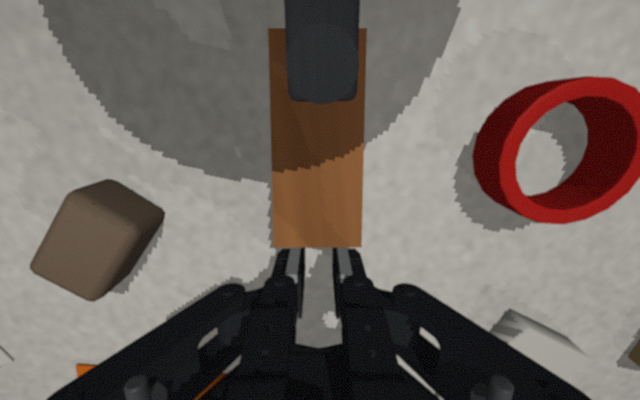

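The arm is centred over the wedge (arm 287–357, wedge 269–366). The force is −1.9 N along the push and may be starting to rise. Small steps from here.

Call:
carry_out:
  moves:
    - [[0,0,0],[0.05,0,0],1.5]
    - [[0,0,0],[0.1,0,0],1.5]
    - [[0,0,0],[0.1,0,0],1.5]
    - [[0,0,0],[0.1,0,0],1.5]

```text
t: 5.75
eef_pos: [0.5843, -0.138, 0.0224]
tool_rot: [0.0, 0.626, 0.78, -0.0]
contact_force: [1.1, -4.8, -1.0]
gripper_width: 0.175
```

Call:
carry_out:
  moves:
    - [[0,0,0],[0.05,0,0],1.5]
    - [[0,0,0],[0.1,0,0],1.5]
    - [[0,0,0],[0.1,0,0],1.5]
    - [[0,0,0],[0.1,0,0],1.5]

```text
t: 6.25
eef_pos: [0.5841, -0.1374, 0.0224]
tool_rot: [0.001, 0.626, 0.78, -0.0]
contact_force: [2.1, -5.7, -0.4]
gripper_width: 0.176
```

Call:
carry_out:
  moves:
    - [[0,0,0],[0.05,0,0],1.5]
    - [[0,0,0],[0.05,0,0],1.5]
    - [[0,0,0],[0.05,0,0],1.5]

```text
t: 6.62
eef_pos: [0.5841, -0.1371, 0.0225]
tool_rot: [0.001, 0.626, 0.779, -0.0]
contact_force: [1.1, -6.8, -1.2]
gripper_width: 0.177
```

```bash
python3 -c "
from h import *
go([.5834,-.128,.022],np.radians(102.5))
for c in ('scene','top'):
    i=bot.camera_info(c);im=bot.read_camera(c);save(c+'4.png',im)
    a=im.astype(float).mean(2);b=cv2.imread(f'pics/{c}0.png')[:,:,::-1].astype(float).mean(2)
    for l,P in (('disc',[.5445,.0477,.104]),('bust',[.535,.09,.17])):
        u,v=proj(i,[P])[0].astype(int);s=np.s_[v-20:v+20,u-26:u+26]
        print(c,l,cv2.phaseCorrelate(b[s].copy(),a[s].copy(),cv2.createHanningWindow((52,40),cv2.CV_64F)))
    print('px/mm',proj(i,[[.5445,.0477,.104],[.5545,.0477,.104],[.5445,.0577,.104]]).round(1).tolist())
"
```

```text
t 6.62 pos [ 0.5841 -0.1371  0.0225] F [ 1.13 -6.81 -1.22] turn [ 0.03  0.09 -0.07] shift_cm [0.9  0.13 0.05]
scene disc ((0.18782651219618174, -0.20276379964408875), 1.0794753536917323)
scene bust ((0.23355044552561566, -0.11320123482205702), 0.8816845872181592)
px/mm [[337.0, 201.3], [338.0, 203.4], [340.5, 200.9]]
top disc ((-0.1036556042476775, -0.03264335409411245), 0.9138278050905144)
top bust ((-0.14246918939375774, 0.0713932929800869), 0.991153408968029)
px/mm [[304.1, 179.1], [304.1, 175.6], [300.6, 179.1]]
```

It's snug at about 6.9 N, and the stand has shifted by at most about 0.5 mm. I'll back off, rise, and go over the disc edge with the fingers shut.

Call:
carry_out:
  moves:
    - [[0,0,0],[-1.5,0,0],1.5]
    - [[0,0,0],[-3.5,0,0],1.5]
    - [[0,0,0],[-4,0,-5],1.5]
    - [[0,0,0],[-4,0,-11],0]
    - [[0,0,0],[-4,0,-17],0]

```text
t: 7.35
eef_pos: [0.5921, -0.1761, 0.1939]
tool_rot: [-0.0, 0.627, 0.779, -0.0]
contact_force: [0.6, -0.3, 0.4]
gripper_width: -0.0
```

```bash
python3 -c "
from h import *
go([.5601,-.0226,.14],np.radians(102.5))
i=bot.camera_info('wrist');im=bot.read_camera('wrist');save('w5.png',im)
m=wedge_mask(im,i,[.573,-.08,.008])
print(proj(i,[[.5601,-.0226,.104],[.5445,.0477,.104],[.566,-.05,0]]).round())
i=bot.camera_info('scene');im=bot.read_camera('scene');m=wedge_mask(im,i,[.574,-.1,.01]);print(m.sum(),toplane(i,[np.argwhere(m).mean(0)[::-1]],.01))
"
```

```text
t 7.35 pos [ 0.5921 -0.1761  0.1939] F [ 0.6  -0.3   0.44] turn [-0.05 -0.02 -0.1 ] shift_cm [15.68  0.18  5.4 ]
[[ 320.  -29.]
 [ 320. -194.]
 [ 319.   52.]]
387 [[ 0.57715124 -0.0864902   0.01      ]]
```

View pics/w5.png

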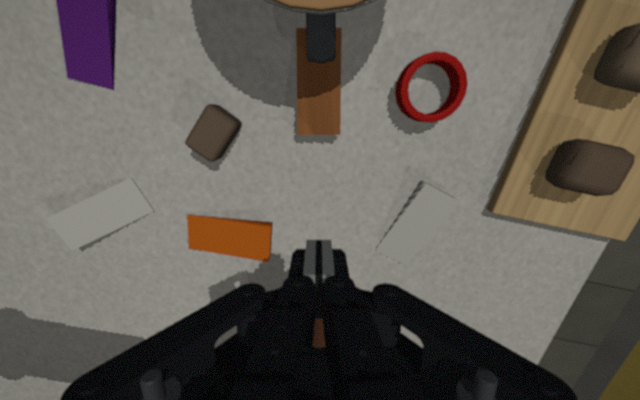

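The wedge sits under the arm (297–340, rows 28–136; foot predicted at (319,52)). Now over the disc edge.

Call:
carry_out:
  moves:
    - [[0,0,0],[6,0.1,0],0]
    - [[0,0,0],[12,0.2,0],0]
    - [[0,0,0],[15.7,0.2,2],0]
    - [[0,0,0],[15.7,0.2,5.4],0]
    - [[0,0,0],[15.7,0.2,5.4],0]

```text
t: 8.07
eef_pos: [0.5587, -0.0215, 0.1362]
tool_rot: [-0.002, 0.626, 0.78, -0.002]
contact_force: [0.7, -1.4, 0.9]
gripper_width: -0.0
```

Call:
carry_out:
  moves:
    - [[0,0,0],[0,0,0.8],0]
    - [[0,0,0],[0,0,1.4],0]
    - [[0,0,0],[0,0,1.7],0]
    - [[0,0,0],[0,0,1.8],0]
    - [[0,0,0],[0,0,1.8],0]

```text
t: 8.7
eef_pos: [0.5606, -0.0216, 0.1206]
tool_rot: [0.0, 0.626, 0.78, 0.0]
contact_force: [-0.9, -0.9, 2.7]
gripper_width: -0.001
```

Call:
carry_out:
  moves:
    - [[0,0,0],[0,0,0.1],0]
    - [[0,0,0],[0,0,0.2],0]
    - [[0,0,0],[0,0,0.2],0]
    - [[0,0,0],[0,0,0.2],0]

```text
t: 9.2
eef_pos: [0.5608, -0.0218, 0.1203]
tool_rot: [-0.0, 0.626, 0.779, 0.001]
contact_force: [-6.9, -0.2, 20.9]
gripper_width: 0.003
```

The force went from 2.7 to 21 N with only 0.3 mm of sink, so the stand doesn't tip. I'll ease off, hold briefly, then lift away.

Call:
carry_out:
  moves:
    - [[0,0,0],[0,0,-0.1],0]
    - [[0,0,0],[0,0,-0.1],0]
    - [[0,0,0],[0,0,-0.1],0]

```text
t: 9.57
eef_pos: [0.5607, -0.0217, 0.1205]
tool_rot: [0.0, 0.626, 0.78, 0.0]
contact_force: [-3.7, -2.0, 11.2]
gripper_width: -0.003
```

Call:
carry_out:
  moves:
    - [[0,0,0],[0,0,-0.4],0]
    - [[0,0,0],[0,0,-2],0]
    - [[0,0,0],[0,0,-8],0]
    - [[0,0,0],[-5,0,-14],0]
    - [[0,0,0],[-11,0,-14],0]

```text
t: 10.2
eef_pos: [0.585, -0.1196, 0.2626]
tool_rot: [0.002, 0.624, 0.781, 0.003]
contact_force: [0.4, -0.4, -0.1]
gripper_width: 0.003
```

Call:
carry_out:
  moves:
    - [[0,0,0],[-6,0,0],0]
    - [[0,0,0],[-8,0,0],0]
    - [[0,0,0],[-8,0,0],0]

```text
t: 10.58
eef_pos: [0.5995, -0.2, 0.2582]
tool_rot: [0.0, 0.627, 0.779, -0.0]
contact_force: [-0.6, 1.3, -0.0]
gripper_width: -0.003
```

```bash
python3 -c "
from h import *
go([.5834,-.128,.022])
for c in ('scene','top'):
    i=bot.camera_info(c);im=bot.read_camera(c);save(c+'6.png',im)
    a=im.astype(float).mean(2);b=cv2.imread(f'pics/{c}0.png')[:,:,::-1].astype(float).mean(2)
    for l,P in (('disc',[.5445,.0477,.104]),('bust',[.535,.09,.17])):
        u,v=proj(i,[P])[0].astype(int);s=np.s_[v-20:v+20,u-26:u+26]
        print(c,l,cv2.phaseCorrelate(b[s].copy(),a[s].copy(),cv2.createHanningWindow((52,40),cv2.CV_64F)))
i=bot.camera_info('wrist');im=bot.read_camera('wrist');save('w6.png',im)
a=cv2.resize(cv2.imread('pics/scene6.png')[170:290,220:390],(600,424),interpolation=2);cv2.imwrite('pics/c6.png',a)
i=bot.camera_info('scene');im=cv2.imread('pics/scene6.png')[:,:,::-1].copy();m=wedge_mask(im,i,[.574,-.1,.01]);print(m.sum(),toplane(i,[np.argwhere(m).mean(0)[::-1]],.01))
"
```

```text
t 10.57 pos [ 0.5995 -0.2     0.2582] F [-0.65  1.29 -0.02] turn [0. 0. 0.] shift_cm [ 7.39 -0.03 23.62]
scene disc ((0.20164474167314594, -0.18622957985197175), 1.074458718004843)
scene bust ((0.2901460371264939, -0.11791442267532304), 0.878626877741904)
top disc ((-0.24008206153278877, 0.0710644911473075), 1.0048260771478597)
top bust ((-0.11037269527408, 0.10387990481751075), 0.9919761462640053)
387 [[ 0.57715124 -0.0864902   0.01      ]]
```

View pics/c6.png

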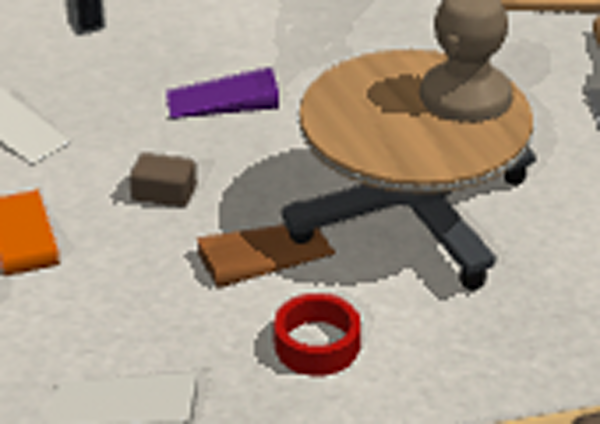

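The wedge lies flat with the foot seated on its slope at crop (300,235). The wedge hasn't moved since before the press, the stand has shifted by less than 1 mm, and the bystanders look untouched. Handing in.

```bash
python3 -c "
from station import bot
print(bot.hand_in())"
```

```text
the job is handed in; nothing more can be done
None
```

The job is done and handed in. The wooden wedge is snug under the short foot, and the stand stayed level when I pressed on the disc.

- **Wedge:** I pushed the brown wooden wedge about 55 mm along the table with the fingertips. Resistance climbed to about 6.9 N, below the 12 N at which the stand slides. The foot was centred on the wedge to about 1 mm.
- **Press check:** I pressed the disc over the short foot. The fingertips sank only 0.3 mm as the force rose from about 3 N to 21 N. I held it at 11 N, then took the hand away. The 21 N peak was higher than I meant, and it came with about 7 N of sideways force.
- **Last look:** The wedge had not moved since before the press, and the stand had shifted less than 1 mm overall. The clay block, tape roll and other wedges looked untouched in the last crop; I did not measure them or the other bystanders again. The hand is clear of everything, and the work took 10.6 s of robot time.
- **Failed or disagreeing checks:**
  - One wedge fit in the top view, taken mid-push, locked onto the disc, so I ignored it.
  - The last wrist-view fit, with the arm hiding part of the wedge, was poor, so I relied on the push force and the pictures.

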